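Set the blow-off air and hold a circuit board up to the nozzle

TASK

Turn the lever of the ball valve on the blow-off stand to half open, 45 degrees, and leave it there. Then draw the circuit board with the finned heat sink up out of the rack and hold it raised in front of the inclined nozzle for dusting: its parts side squarely facing the nozzle, grip bar edge uppermost, the middle of the board on the nozzle's line and about 12 cm from its mouth. Finish while still holding it there in the gripper, clear of the rack and the stand; do not knock the board against the stand, and leave the other boards, the brush and the jar where they are.

Things in the scene. Friction and masses are not known exactly. Their poses are not given: they have to be found in the camera images.
- valve (a joint): opening angle of the ball valve's steel lever, rad. 0 = closed: lever square across the pipe, pointing to the robot's right. Turns clockwise seen from above; pi/2 = fully open: lever along the pipe, pointing back towards the robot. Half open is 0.785. Starts at 0 to 0.35. Friction about 0.15 N m, no spring: it stays where it is left
- valve_axis (a point): the point on the lever's vertical turning axis at the lever's mid height (z = 0.105). Position only matters; its axes are those of the blow-off stand (yaw within 0.15 rad)
- valve_grip (a point): point on the lever 65 mm out from the turning axis, at mid height. The lever is a straight bar 12 mm wide, 16 mm high, ending 88 mm from the axis; pinch it across its width from above. x lies across the lever, y points back to the axis. The pipe's top is 36 mm below the lever's middle
- board: the board to take: upright green board 3 (x) x 100 (y) x 110 (z) mm with a finned aluminium heat sink 50 x 50 mm standing 27 mm off it, 27 to 77 mm above the bottom edge. Aluminium grip bar 12 (x) x 64 (y) x 24 mm on its top edge. 0.12 to 0.22 kg. Origin: middle of the bottom edge; x out of the parts side (in the rack: away from the robot), z up the board. In any of the three slots
- board_grip (a point): centre of the board's grip bar, 116 mm above the bottom edge; axes as the board's
- board_mid (a point): middle of the board's green panel, 55 mm above the bottom edge, half way through its thickness; axes as the board's
- board_b: bystander board of the same size and grip bar, with four round black capacitors 18 mm thick and a white connector. Same frame as the board's
- board_c: bystander board of the same size and grip bar, with flat black chips and a low white connector. Same frame as the board's
- rack: fixed black rack for three upright boards, 240 (x) x 130 (y) mm, origin under its centre. Floor 12 mm thick; grooved side walls up to 82 mm above the table, slots 5 mm wide at x = -75, 0, +75 mm. Boards stand on its floor, parts side to its +x, and come out straight up; their grip bars reach 140 mm above the table
- airstand: fixed blow-off stand, origin under its riser (16 mm pipe, 0.32 high) that carries the nozzle on a neck bent towards the robot. An 18 mm supply pipe at z = 0.060 runs from the riser 130 mm to -y, then 330 mm to -x (towards the robot) and down into the table. The brass valve, 34 mm thick, sits on that last run, 210 mm nearer the robot than the riser
- nozzle: fixed round aluminium nozzle of the stand, 26 mm thick, 55 mm long, tapering to a 14 mm mouth. Origin: centre of its mouth, 0.252 above the table. z points along the blowing direction: 40 degrees downward and back towards the robot; y level
- brush: bystander: wooden brush lying bristles down, 30 x 85 mm, 31 mm high, origin under its centre
- jar: bystander: white jar with black lid, 48 mm thick, 70 mm high, origin under its centre
Not all that is in view belongs to the job. What is shaped like the board but blue or red is not meant.

How it is judged (in metres and radians):
On the way, in this order (a step that is already met when the one before it is completed fails the run):
1. the valve lever stands at half open (value of joint valve between 0.645 and 0.925 rad and contact force between the fingers and board below 0.1 N), for 0.3 s.
2. the heat sink board is drawn clear out of the rack, held in the fingers (height (world z) of board above 0.09 m and contact force between the fingers and board above 1 N and contact force between board and rack below 0.1 N), for 0.2 s.
At the end, for the whole second after the job is handed in: Valve at 45 +-8 deg. Heat sink board held still by the fingers alone, bottom edge over 70 mm up, panel middle 85-155 mm from the nozzle mouth and within 30 mm of its line each way, parts side facing it within 12 deg, grip bar uppermost. Robot off rack and stand; bystanders within 20 mm (value of joint valve between 0.645 and 0.925 rad and height (world z) of board above 0.07 m and z of board_mid in the frame of nozzle between 0.085 and 0.155 m and x of board_mid in the frame of nozzle between -0.03 and 0.03 m and y of board_mid in the frame of nozzle between -0.03 and 0.03 m and angle between the x axis of board and the z axis of nozzle, either way round below 0.21 rad and angle between board's own x axis and vertical below 1.2 rad and angle between board's own z axis and vertical below 1.05 rad and contact force between the fingers and board above 1 N and linear speed of board below 0.03 m/s and angular speed of board below 0.2 rad/s and contact force between each of board, the arm, the fingers and rack below 0.1 N and contact force between each of board, the arm, the fingers and airstand below 0.1 N and contact force between board and board_b below 0.1 N and contact force between board and board_c below 0.1 N and not ((distance of board_b from where it was at the start of the episode above 0.02 m or angle between board_b's own z axis and vertical above 0.35 rad) or (distance of board_c from where it was at the start of the episode above 0.02 m or angle between board_c's own z axis and vertical above 0.35 rad) or (distance of brush from where it was at the start of the episode above 0.02 m or angle between brush's own z axis and vertical above 0.35 rad) or (distance of jar from where it was at the start of the episode above 0.02 m or angle between jar's own z axis and vertical above 0.35 rad))); the arm keeps its last pose, push and grip.
It fails at once if another board, the brush or the jar is moved by more than 20 mm or tipped ((distance of board_b from where it was at the start of the episode above 0.02 m or angle between board_b's own z axis and vertical above 0.35 rad) or (distance of board_c from where it was at the start of the episode above 0.02 m or angle between board_c's own z axis and vertical above 0.35 rad) or (distance of brush from where it was at the start of the episode above 0.02 m or angle between brush's own z axis and vertical above 0.35 rad) or (distance of jar from where it was at the start of the episode above 0.02 m or angle between jar's own z axis and vertical above 0.35 rad)).
It fails at once if the board is knocked against the blow-off stand (contact force between board and airstand above 5 N).
It also fails if it takes over 61 s, if anything falls off the work surface, if the arm or the gripper's body presses on something with over 40 N, if the wrist force passes 120 N, or if a joint passes its speed limit or range.

ROBOT

A 7-joint arm with a two-finger parallel gripper is mounted at the origin on the work surface. World frame = base frame: x ahead of the robot, y to its left, z up, the work surface at z = 0. Lengths are in mm, angles in rad, forces in N, time in s.
With the tool pointing down it reaches from about 425 to 1025 mm from the base axis. Payload 9.4 kg.
Tool frame: the origin (TCP) lies at the very end of the fingers, on their centre line; the grasp point (between the pads) lies r.grip_depth behind it (r.grip_depth is the distance from the TCP to the grasp point, in mm); z points along the fingers, y is the line along which they close (so a half turn about z gives the same grasp; the last joint's range is limited). The gripper opens to 93 mm and grips with 3 to 60 N. Pads are 15 mm wide; open, the fingers measure 128 mm over their backs; the gripper's body (75 mm by 188 mm) begins 65 mm behind the grasp point.
Start: joints at [1.264, 0.599, -0.003, 1.599, 0.002, 0.943, -0.08], TCP at [165.132, -705.943, 218.618] pointing down, gripper open.
Joint ranges: [-2.57, 2.57], [-0.35, 1.97], [-1.29, 1.29], [0.11, 2.56], [-1.05, 4.19], [0.11, 1.86], [-2.63, 2.63]. Speed limits (rad/s): [2.22, 2.22, 3.01, 3.01, 3.14, 3.14, 3.14].

INTERFACE

Orientations are given as a 3x3 rotation matrix whose columns are the frame's x, y, z axes.
In Python, from bench import telemetry, optics, r gives the robot as it stands.
- The arm moves only by the tool servo_tool, never from a script. Its argument "increments" is a list of rows, each a list of 5 numbers: the shift along the tool's x, y, z in mm, then the turn about the tool's z in degrees, then the opening, from 0 (shut) to 1 (fully open). In form: [[tx, ty, tz, roll, gripper], ...]. A call has 1 to 12 rows; each row is the pose to reach, as a shift and turn from the pose commanded when the call began, along the tool's axes at that moment; what a row does not reach only later rows make up. A row lasts 1/8 s, in which the tool goes at most 62.5 mm and 10.7 degrees, less where a joint would pass 70% of its speed; a pose out of reach is approached as far as the arm can. A call with a gripper value outside its range is refused whole. The fingers move at their own pace and stop on an object; the grip force is fixed at half the most. Time passes only in rows, so rows that repeat a pose let the fingers close. It gives the time, the measured TCP pose, the force, the opening and the grip force at its end, in the units of the state.
- telemetry.get_obs(): the state, without advancing time (a new reading comes with each control period).
- optics.capture(name): name is "scene" or "top" or "wrist"; returns the picture (400x640x3 uint8, red, green, blue); there is no depth.
- optics.calibration(name): a dict with "fx", "fy", "cx", "cy" (pixels), "world_from_camera" (4x4, takes a point from camera to world coordinates). Camera axes: x right, y down, z forward; pixel columns grow to the right and rows downward; lengths in mm; the calibration is good to about 2 mm. A picture is of the moment at which its call begins: read the wrist's pose just before it. calibration takes no time and is no camera call; for the wrist camera it gives the pose at the moment of the call.
- r.sign_off(): hands the job in; it is judged then, once.
The state is a dict: "time_s": time; "q": joint angles; "qd": joint speeds; "joint_efforts": joint torques, N m; "tcp_pos": TCP position; "orientation": TCP orientation; "ft_force": force on the tool from outside, world axes, zero at the start; "torque": the same for the moment, N m; "gripper_width": finger opening in mm; "grasp_force": force on a finger pad.
Only numpy, scipy, OpenCV 4.12 (cv2) and the standard library are available. Lean on these libraries where they do the work, as an engineer would, in place of code of your own. Each camera call takes 0.05 s, during which the arm holds its last target. There are 200 camera calls.

## Working session

There is one attempt and no reset: what is moved stays moved. The work goes in short steps, Python scripts to look and compute and a tool call to move; the robot and the scene stay as the last step left them, time stands still between calls to the robot, and variables do not carry over. Pictures are saved under pics/ and viewed, at most 10 in all, crops included, and the job is handed in when it is done.

Besides the shell and the picture viewer there is one more tool, called after "Request:" in YAML: its name, and indented under it one key for each argument. servo_tool: Moves the arm, as the interface text tells. Its arguments: {"type":"object","properties":{"increments":{"type":"array","items":{"type":"array","items":{"type":"number"}}}},"required":["increments"]}

```bash
ls; mkdir -p pics
python3 - <<'E'
from bench import telemetry, optics, r
import cv2,numpy as np
o=telemetry.get_obs(); print(o['time_s'],o['tcp_pos'],np.round(o['orientation'],3),o['gripper_width'],r.grip_depth)
for n in ("scene","top"):
    im=optics.capture(n); cv2.imwrite(f"pics/{n}0.png",im[:,:,::-1]); c=optics.calibration(n); print(n,c['fx'],c['fy'],c['cx'],c['cy'],np.round(c['world_from_camera'],3).tolist())
E
```

```text
pics
0.0 [ 164.99935252 -705.50330102  217.79505946] [[ 0.974  0.228 -0.   ]
 [ 0.228 -0.974  0.001]
 [-0.    -0.001 -1.   ]] 92.56815218070001 18.8
scene 475.39465585285814 475.39465585285814 316.6831317332346 205.83765048389586 [[-0.184, 0.619, -0.764, 1543.034], [0.983, 0.128, -0.134, 200.734], [0.015, -0.775, -0.632, 1005.496], [0.0, 0.0, 0.0, 1.0]]
top 502.6665953335094 502.6665953335094 319.7670234593231 201.24099930058136 [[0.021, -0.998, 0.063, 445.962], [-1.0, -0.02, 0.016, 9.062], [-0.015, -0.063, -0.998, 1673.028], [0.0, 0.0, 0.0, 1.0]]
```

View pics/scene0.png

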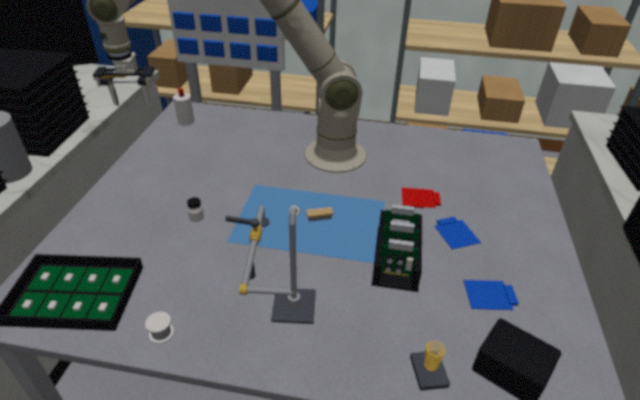

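View pics/top0.png

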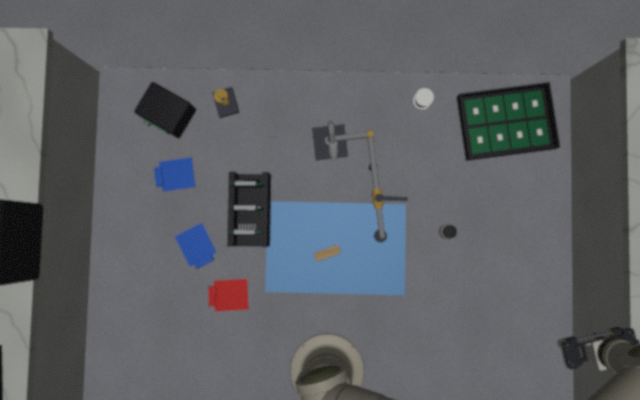

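The top view shows the rack at (248,210) with bars at rows 184, 208 and 231, the riser/nozzle at (333,140), the valve at (377,198) with its lever reaching to (405,198), the brush at (327,253) and the jar at (448,231). Candidates for the board are the three green boards in the rack. The blue boards (177,174) and (195,245) and the red one (230,295) are decoys.

```bash
cat > h.py <<'E'
import numpy as np, cv2
from bench import telemetry, optics, r
def ray(c,p):
    T=np.array(c['world_from_camera']); d=T[:3,:3]@np.array([(p[0]-c['cx'])/c['fx'],(p[1]-c['cy'])/c['fy'],1.]); return T[:3,3],d/np.linalg.norm(d)
def atz(c,p,z):
    o,d=ray(c,p); return o+d*(z-o[2])/d[2]
def tri(obs):
    A=np.zeros((3,3));b=np.zeros(3);R=[ray(*x) for x in obs]
    for o,d in R:
        M=np.eye(3)-np.outer(d,d);A+=M;b+=M@o
    X=np.linalg.solve(A,b); return X,[round(float(np.linalg.norm(np.cross(X-o,d))),1) for o,d in R]
def proj(c,X):
    T=np.linalg.inv(np.array(c['world_from_camera'])); v=T[:3,:3]@np.asarray(X)+T[:3,3]; return np.array([c['fx']*v[0]/v[2]+c['cx'],c['fy']*v[1]/v[2]+c['cy']])
E
python3 - <<'E'
from h import *
s=cv2.imread('pics/scene0.png');t=cv2.imread('pics/top0.png')
def crop(i,x,y,w,h):return cv2.resize(i[y:y+h,x:x+w],(400,300),interpolation=cv2.INTER_CUBIC)
m=np.vstack([np.hstack([crop(s,346,200,120,90),crop(t,208,165,120,90)*1]),np.hstack([crop(s,220,190,120,90),crop(t,305,115,120,90)])])
m=np.clip(m.astype(float)*1.5,0,255).astype('uint8')
cv2.imwrite('pics/m1.png',m)
E
```

```text
(no output)
```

View pics/m1.png

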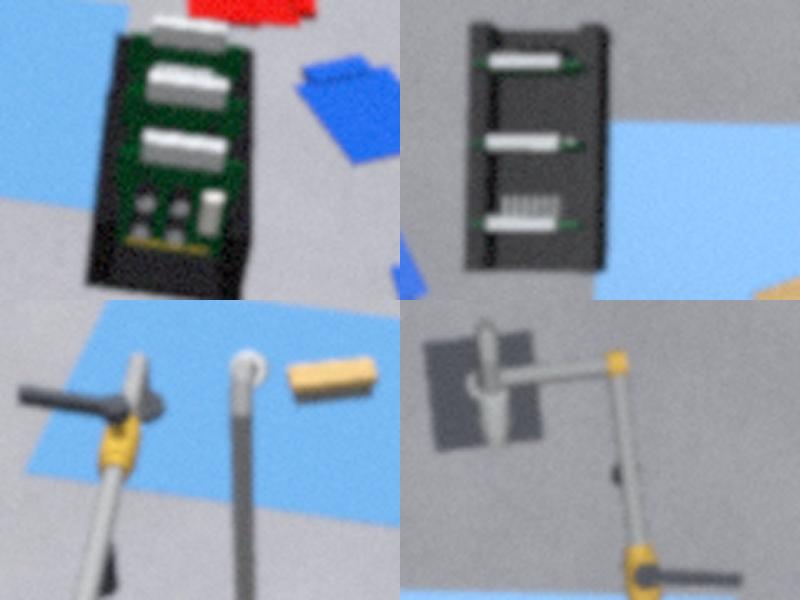

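The scene crop shows capacitors on the far board, chips on the middle one, and the board nearest the robot seen edge-on. In the top crop only the near board (bar about (244.6,232), row 231) has fins on its +x side, so that is the target. The valve axis is at about (378.5,197.5) top and (256,221.5) scene.

Run:
```python
from h import *
s=optics.calibration('scene');t=optics.calibration('top')
def T(x,y):return (305+(x-400)*.3,115+(y-300)*.3)
def T1(x,y):return (208+(x-400)*.3,165+y*.3)
def S(x,y):return (220+x*.3,190+(y-300)*.3)
def S1(x,y):return (346+x*.3,200+y*.3)
for n,a,b in [('axis',S(120,405),T(645,575)),('levend',S(20,393),T(742,580)),('mouth',S(248,370),T(494,440)),('bar',S1(190,22),T1(524,224)),('barmid',S1(190,72),T1(524,142)),('barfar',S1(187,135),T1(526,60)),('elbow',S(72,598),T(617,362))]:
    X,e=tri([(s,a),(t,b)]); print(n,X.round(1),e)
print('axis top z113',atz(t,T(645,575),113).round(1),'end',atz(t,T(742,580),113).round(1),atz(s,S(120,405),113).round(1))
print('bars z140',[atz(t,T1(*p),140).round(1) for p in [(488,224),(557,224),(488,142),(560,142),(488,60),(562,60)]])
print('mouth',atz(t,T(494,440),252).round(1),'elbow',atz(t,T(617,362),65).round(1),'plate',[atz(t,T(*p),5).round(1) for p in [(424,345),(530,332),(542,438),(435,450)]])
print('pipe dir', atz(t,T(640,545),69).round(1))
```

```text
axis [ 560.3 -148.1  105.7] [0.9, 0.9]
levend [ 557.8 -239.4  101.3] [0.8, 0.8]
mouth [663.3  -6.3 252.7] [2.5, 2.5]
bar [443.6 261.4 135.2] [1.6, 1.6]
barmid [518.6 263.3 141.7] [2.2, 2.2]
barfar [594.3 264.3 140. ] [2.5, 2.5]
elbow [ 765.7 -123.7   88.7] [2.7, 2.7]
axis top z113 [ 560.  -148.2  113. ] end [ 557.2 -238.4  113. ] [ 568.2 -144.4  113. ]
bars z140 [array([443. , 292.1, 140. ]), array([444.3, 228.8, 140. ]), array([518.1, 294.5, 140. ]), array([519.5, 228.2, 140. ]), array([593.7, 296.9, 140. ]), array([595.1, 228.6, 140. ])]
mouth [662.8  -3.8 252. ] elbow [ 769.8 -123.1   65. ] plate [array([795.6,  66.3,   5. ]), array([810.8, -40.1,   5. ]), array([703.5, -54.1,   5. ]), array([689.3,  52.9,   5. ])]
pipe dir [ 592.  -147.4   69. ]
```

Request:
servo_tool:
  increments:
    - [60,-47,0,-9,1]
    - [120,-94,0,-18,1]
    - [180,-141,0,-27,1]
    - [240,-188,0,-36,1]
    - [300,-236,0,-45,1]
    - [360,-283,0,-54,1]
    - [420,-330,0,-63,1]
    - [470,-370,0,-71,1]
    - [495,-390,0,-75,1]
    - [495,-390,0,-75,1]
    - [495,-390,0,-75,1]

```text
time_s: 1.48
tcp_pos: [561.1, -208.1, 218.6]
orientation: [[0.025, 1.0, 0.001], [1.0, -0.025, 0.002], [0.002, 0.001, -1.0]]
ft_force: [-1.4, -0.1, -0.6]
gripper_width: 93.3
grasp_force: 0.0
```

Run:
```python
from h import *
o=telemetry.get_obs(); print(o['time_s'],o['tcp_pos'].round(1) if hasattr(o['tcp_pos'],'round') else o['tcp_pos'],np.round(o['orientation'],3),np.round(o['q'],2))
c=optics.calibration('wrist'); im=optics.capture('wrist'); np.save('w1.npy',im); print(c['fx'],c['cx'],c['cy'],np.round(c['world_from_camera'],3).tolist())
cv2.imwrite('pics/w1.png',im[:,:,::-1])
for n,X in [('axis',(560,-148,113)),('end',(557,-237,113)),('tcp',o['tcp_pos'])]: print(n,proj(c,X).round(0))
```

```text
1.475 [ 561.1 -208.1  218.6] [[ 0.025  1.     0.001]
 [ 1.    -0.025  0.002]
 [ 0.002  0.001 -1.   ]] [ 0.55  0.47 -0.41  1.88  0.24  0.83 -0.01]
321.6512655700413 322.45577970936284 203.59061788432174 [[1.0, -0.025, -0.006, 563.716], [-0.025, -0.959, -0.284, -128.343], [0.002, 0.284, -0.959, 384.498], [0.0, 0.0, 0.0, 1.0]]
axis [318. 133.]
end [318. 234.]
tcp [321. 256.]
```

View pics/w1.png

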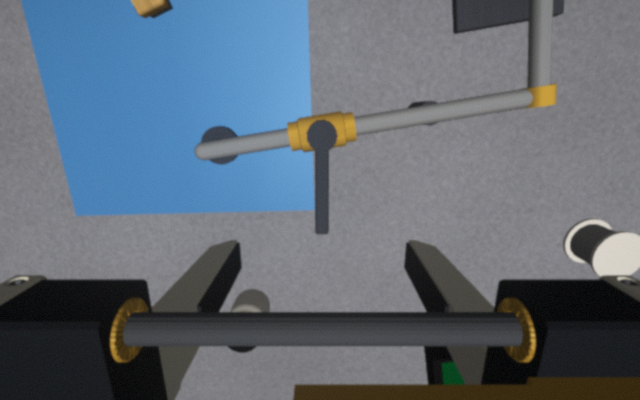

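The wrist view shows the lever hub at (322,134) and the lever end at (322,233), midway between the fingers. The pipe runs from (205,151) to (543,95).

Run:
```python
from h import *
c=optics.calibration('wrist');s=optics.calibration('scene')
t=optics.calibration('top')
print('axis tri',tri([(c,(322,133)),(s,(256,221.5)),(t,(378.5,197.5))]))
A=atz(c,(322,134),113);E=atz(c,(322,232),113);print(A.round(1),E.round(1),np.degrees(np.arctan2(*(E-A)[[1,0]])))
P=atz(c,(215,149),69);Q=atz(c,(535,97),69);print(P.round(1),Q.round(1),np.degrees(np.arctan2(*(Q-P)[[1,0]])))
```

```text
axis tri (array([ 560.9644088 , -148.88773306,  105.94223382]), [2.0, 1.8, 0.4])
[ 561.9 -150.9  113. ] [ 559.5 -237.7  113. ] -91.60994497100677
[ 457.3 -165.7   69. ] [ 760.9 -126.    69. ] 7.443281224411343
```

Request:
servo_tool:
  increments:
    - [-4,-1,45,0,0.6]
    - [-4,-1,90,0,0.6]
    - [-4,-1,115,0,0.6]
    - [-4,-1,125,0,0.6]
    - [-4,-1,125,0,0.6]
    - [-4,-1,125,0,0]
    - [-4,-1,125,0,0]
    - [-4,-1,125,0,0]
    - [-4,-1,125,0,0]
    - [-4,-1,125,0,0]
    - [-4,-1,125,0,0]

```text
time_s: 2.9
tcp_pos: [558.0, -217.6, 93.8]
orientation: [[0.033, 0.999, 0.002], [0.999, -0.033, -0.0], [-0.0, 0.002, -1.0]]
ft_force: [3.0, -1.4, 0.6]
gripper_width: 11.8
grasp_force: 30.0
```

Request:
servo_tool:
  increments:
    - [0.3,-6.5,0,6,0]
    - [1.4,-12.9,0,12,0]
    - [3.0,-19.2,0,18,0]
    - [5.4,-25.2,0,24,0]
    - [8.3,-31,0,30,0]
    - [11.8,-36.4,0,36,0]
    - [11.8,-36.4,0,36,0]
    - [11.8,-36.4,0,36,0]

```text
time_s: 3.9
tcp_pos: [520.9, -203.8, 93.7]
orientation: [[0.611, 0.792, -0.001], [0.792, -0.611, 0.001], [-0.0, -0.001, -1.0]]
ft_force: [-2.0, 3.0, 6.0]
gripper_width: 11.7
grasp_force: 30.0
```

Request:
servo_tool:
  increments:
    - [11.8,-36.4,0,0,0.6]
    - [0,0,0,0,0.6]
    - [0,0,0,0,0.6]
    - [0,0,-50,0,1]
    - [0,0,-110,0,1]
    - [0,0,-150,0,1]
    - [0,0,-150,0,1]

```text
time_s: 4.78
tcp_pos: [522.4, -204.6, 246.5]
orientation: [[0.613, 0.79, 0.005], [0.79, -0.613, -0.002], [0.002, 0.005, -1.0]]
ft_force: [-0.5, -0.0, -2.0]
gripper_width: 77.0
grasp_force: 0.0
```

My first row carried a leftover shift from the previous call, so the lever may have moved. I'll check it.

Run:
```python
from h import *
c=optics.calibration('wrist'); im=optics.capture('wrist'); cv2.imwrite('pics/w2.png',im[:,:,::-1]); import json
json.dump({k:np.array(v).tolist() for k,v in c.items()},open('c2.json','w'))
print(proj(c,(561.5,-149.5,113)).round())
for a in (-127.6,-145,-110,-91.6): print(a,proj(c,(561.5+88*np.cos(np.radians(a)),-149.5+88*np.sin(np.radians(a)),113)).round())
```

```text
[318. 123.]
-127.6 [319. 215.]
-145 [292. 212.]
-110 [346. 211.]
-91.6 [372. 199.]
```

View pics/w2.png

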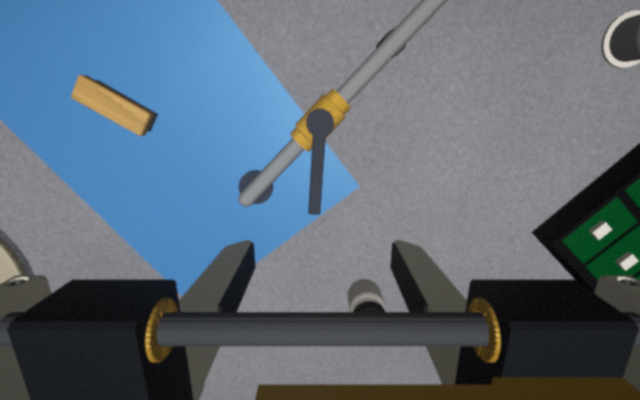

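The wrist view shows the hub at (320,122) and the lever end at (315,213), a few degrees past the target.

Run:
```python
from h import *
import json
c=json.load(open('c2.json'))
im=cv2.imread('pics/w2.png').astype(int)
for y in (150,165,180,195,208):
    g=im[y,300:335].sum(1); print(y,[300+int(i) for i in np.where(g<230)[0]][::1])
A=atz(c,(320,122),113);E=atz(c,(315,213),113);print(A,E,np.degrees(np.arctan2(*(E-A)[[1,0]])))
P=atz(c,(250,197),69);Q=atz(c,(430,10),69);print(np.degrees(np.arctan2(*(Q-P)[[1,0]])))
```

```text
150 [313, 314, 315, 316, 317, 318, 319, 320, 321, 322, 323]
165 [312, 313, 314, 315, 316, 317, 318, 319, 320, 321, 322]
180 [311, 312, 313, 314, 315, 316, 317, 318, 319, 320]
195 [310, 311, 312, 313, 314, 315, 316, 317, 318, 319, 320]
208 [309, 310, 311, 312, 313, 314, 315, 316, 317, 318]
[ 563.49067865 -149.95540051  113.        ] [ 506.43919703 -215.10406282  113.        ] -131.209030010961
7.365877059428832
```

Request:
servo_tool:
  increments:
    - [27,-29,0,-10,1]
    - [54,-58,0,-20,1]
    - [80,-87,0,-30,1]
    - [107,-116,0,-40,1]
    - [134,-145,0,-50,1]
    - [160,-174,0,-60,1]
    - [187,-203,0,-70,1]
    - [213,-232,0,-80,1]
    - [240,-261,0,-90,1]
    - [266,-290,5,-100,1]
    - [293,-319,10,-110,1]
    - [319,-348,15,-120,1]

```text
time_s: 6.32
tcp_pos: [440.7, 261.8, 226.8]
orientation: [[-0.992, 0.13, -0.002], [0.13, 0.992, -0.0], [0.002, -0.001, -1.0]]
ft_force: [0.5, -0.4, 0.5]
gripper_width: 93.4
grasp_force: 0.0
```

Request:
servo_tool:
  increments:
    - [0,0,0,-9,1]
    - [0,0,0,-9,1]
    - [0,0,0,-9,1]
    - [0,0,0,-9,1]

```text
time_s: 6.82
tcp_pos: [442.0, 260.4, 228.4]
orientation: [[-1.0, -0.018, -0.0], [-0.018, 1.0, -0.0], [0.0, -0.0, -1.0]]
ft_force: [-0.2, 0.3, -0.4]
gripper_width: 93.2
grasp_force: 0.0
```

Run:
```python
from h import *
import json
o=telemetry.get_obs(); print(o['time_s'],np.round(o['q'],2))
c=optics.calibration('wrist'); im=optics.capture('wrist'); cv2.imwrite('pics/w3.png',im[:,:,::-1])
json.dump({k:np.array(v).tolist() for k,v in c.items()},open('c3.json','w'))
for X in [(443.6,260.5,140),(443,292.5,140),(444.3,228.5,140),o['tcp_pos']]: print(proj(c,X).round())
```

```text
6.825 [-0.02  0.45 -0.85  2.03  0.45  0.85  0.46]
[322. 209.]
[361. 209.]
[284. 209.]
[322. 254.]
```

View pics/w3.png

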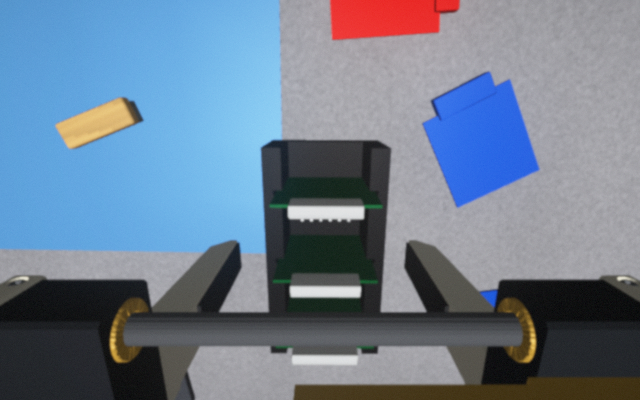

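The wrist view shows the target bar with fin tips behind it at columns 288–364, rows 205–219, so its centre is (326,212), 2–3 mm off the prediction. The tool is aligned in yaw.

Request:
servo_tool:
  increments:
    - [-3,2,40,0,1]
    - [-3,2,75,0,1]
    - [-3,2,95,0,1]
    - [-3,2,101,0,1]
    - [-3,2,101,0,1]
    - [-3,2,101,0,1]

```text
time_s: 7.62
tcp_pos: [445.3, 263.3, 128.5]
orientation: [[-1.0, -0.02, 0.001], [-0.02, 1.0, 0.001], [-0.001, 0.001, -1.0]]
ft_force: [-0.1, -0.4, -0.2]
gripper_width: 93.1
grasp_force: 0.0
```

Run:
```python
from h import *
import json
o=telemetry.get_obs(); print(o['time_s'],o['tcp_pos'],o['ft_force'])
w=json.load(open('c3.json'));t=optics.calibration('top');s=optics.calibration('scene')
print(tri([(w,(326,212)),(t,(245,232.2)),(s,(403,206.6))]),tri([(w,(326,212)),(t,(245,232.2))]))
c=optics.calibration('wrist'); im=optics.capture('wrist'); cv2.imwrite('pics/w4.png',im[:,:,::-1])
for X in [(445,262,140),(445,294,140),(445,230,140),o['tcp_pos']]: print(proj(c,X).round())
```

```text
7.625 [445.3367109  263.29098942 128.47979733] [-0.10523349 -0.41187533 -0.21973383]
(array([445.39094508, 262.21193052, 137.29626315]), [2.2, 2.7, 0.7]) (array([444.60439534, 261.51585411, 141.74092973]), [2.3, 2.3])
[320. 262.]
[380. 263.]
[259. 261.]
[322. 254.]
```

View pics/w4.png

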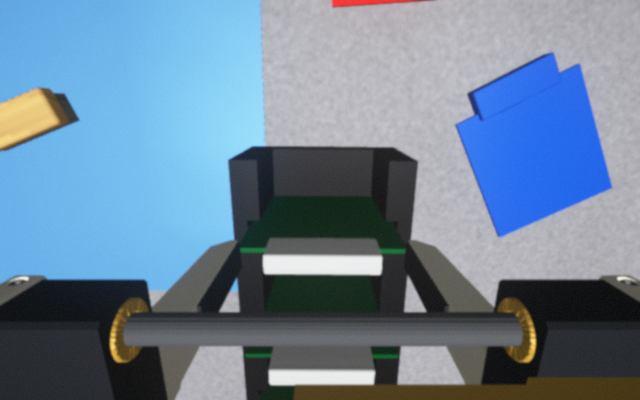

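The close view shows the bar's top face at columns 264–382, rows 253–272, centred between the finger tips at columns 240 and 407 and matching x=445, y=262, z=140. I'll grip it and draw it up.

Request:
servo_tool:
  increments:
    - [0,0,1.5,0,1]
    - [0,0,1.5,0,0.4]
    - [0,0,1.5,0,0.4]
    - [0,0,1.5,0,0.4]
    - [0,0,1.5,0,0.4]
    - [0,0,1.5,0,0.4]
    - [0,0,1.5,0,0.4]

```text
time_s: 8.55
tcp_pos: [444.9, 263.0, 126.1]
orientation: [[-1.0, -0.02, -0.0], [-0.02, 1.0, 0.0], [0.0, 0.0, -1.0]]
ft_force: [-0.3, -0.0, -0.3]
gripper_width: 63.2
grasp_force: 30.0
```

Request:
servo_tool:
  increments:
    - [0,0,-10,0,0.4]
    - [0,0,-25,0,0.4]
    - [0,0,-40,0,0.4]
    - [0,0,-55,0,0.4]
    - [0,0,-70,0,0.4]
    - [0,0,-85,0,0.4]
    - [0,0,-100,0,0.4]
    - [0,0,-115,0,0.4]
    - [0,0,-130,0,0.4]
    - [0,0,-130,0,0.4]
    - [0,0,-130,0,0.4]

```text
time_s: 9.93
tcp_pos: [444.8, 262.7, 255.8]
orientation: [[-1.0, -0.02, -0.0], [-0.02, 1.0, -0.0], [0.0, -0.0, -1.0]]
ft_force: [0.2, -0.1, -2.1]
gripper_width: 63.7
grasp_force: 30.0
```

Run:
```python
from h import *
o=telemetry.get_obs(); print(np.round(o['q'],2),o['time_s'])
s=optics.calibration('scene')
im=optics.capture('scene'); cv2.imwrite('s5.png',im[:,:,::-1])
for X in [(445,263,142),(445,263,258+12),(445,213,142),(445,313,142)]: print(proj(s,X).round())
g=optics.calibration('top');print('brush',atz(g,(327,253),20),'mat',[atz(g,p,0).round() for p in [(266,202),(406,203),(266,293)]])
```

```text
[ 0.    0.42 -0.88  1.99  0.41  0.91  0.5 ] 9.925
[403. 205.]
[409. 169.]
[386. 203.]
[421. 207.]
brush [381.28188997   8.18999831  20.        ] mat [array([546., 215.,   0.]), array([ 552., -251.,    0.]), array([245., 207.,   0.])]
```

Request:
servo_tool:
  increments:
    - [0,0,-30,0,0.4]
    - [0,-20,-40,0,0.4]
    - [-10,-45,-40,0,0.4]
    - [-30,-75,-40,0,0.4]
    - [-55,-100,-40,0,0.4]
    - [-80,-125,-40,0,0.4]
    - [-100,-145,-20,0,0.4]
    - [-112,-155,20,0,0.4]
    - [-112,-155,65,0,0.4]
    - [-112,-155,105,0,0.4]
    - [-112,-155,130,0,0.4]
    - [-112,-155,130,0,0.4]

```text
time_s: 11.48
tcp_pos: [558.7, 110.1, 124.0]
orientation: [[-1.0, -0.021, -0.004], [-0.021, 1.0, -0.001], [0.004, -0.001, -1.0]]
ft_force: [-0.1, -0.2, -1.6]
gripper_width: 64.1
grasp_force: 30.0
```

Request:
servo_tool:
  increments:
    - [0,0,5,0,0.4]
    - [0,0,9,0,0.4]
    - [0,0,13,0,0.4]
    - [0,0,13,0,0.4]

```text
time_s: 11.98
tcp_pos: [560.9, 110.5, 114.1]
orientation: [[-1.0, -0.02, 0.002], [-0.02, 1.0, 0.0], [-0.002, -0.0, -1.0]]
ft_force: [-0.2, -0.8, 3.8]
gripper_width: 63.2
grasp_force: 30.0
```

Request:
servo_tool:
  increments:
    - [5,0,2,0,0.4]
    - [10,0,2.5,0,0.4]
    - [15,0,3,0,0.4]
    - [21,0,4,0,0.4]
    - [21,0,4,0,0.4]

```text
time_s: 12.6
tcp_pos: [540.8, 110.3, 111.6]
orientation: [[-1.0, -0.02, 0.005], [-0.02, 1.0, -0.0], [-0.005, -0.0, -1.0]]
ft_force: [-1.0, -2.4, 19.8]
gripper_width: 63.4
grasp_force: 30.0
```

Run:
```python
from h import *
o=telemetry.get_obs(); X=o['tcp_pos']
s=optics.calibration('scene')
im=optics.capture('scene')[:,:,::-1]; p=proj(s,(560,110,50)).astype(int); print(p)
a=cv2.resize(im[p[1]-50:p[1]+40,p[0]-60:p[0]+60],(640,480),interpolation=cv2.INTER_CUBIC); cv2.imwrite('pics/s6.png',np.clip(a*1.4,0,255))
for x in (540,550,560,565): print(x,proj(s,(x,60,0)).round(1),proj(s,(x,160,0)).round(1))
print(proj(s,(540,110,140)))
```

```text
[343 247]
540 [327.2 253. ] [360.5 257.8]
550 [326.7 255.4] [360.1 260.2]
560 [326.1 257.7] [359.8 262.6]
565 [325.8 258.9] [359.6 263.8]
[346.36640138 219.7614754 ][ WARN:0@0.410] global loadsave.cpp:1063 imwrite_ Unsupported depth image for selected encoder is fallbacked to CV_8U.
```

View pics/s6.png

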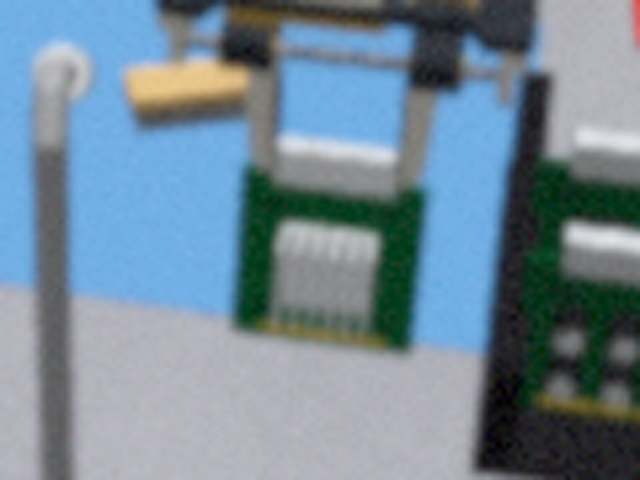

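The view shows the bottom edge corners at about (327.6,258) and (360,262.6). The edge has stayed at x≈560 while the bar moved back, so the board is pivoting in the grip, now at about 9°. I'll continue the arc.

Request:
servo_tool:
  increments:
    - [6,0,0.5,0,0.4]
    - [11.5,0,1.7,0,0.4]
    - [16.7,0,3.1,0,0.4]
    - [21.9,0,4.9,0,0.4]
    - [26.8,0,6.8,0,0.4]
    - [31.6,0,9,0,0.4]
    - [31.6,0,9,0,0.4]

```text
time_s: 13.52
tcp_pos: [507.8, 109.7, 101.3]
orientation: [[-1.0, -0.021, 0.002], [-0.021, 1.0, 0.0], [-0.002, 0.0, -1.0]]
ft_force: [-2.9, -0.5, 9.5]
gripper_width: 63.5
grasp_force: 30.7
```

Request:
servo_tool:
  increments:
    - [5,0,2.8,0,0.4]
    - [10,0,5.8,0,0.4]
    - [15,0,9,0,0.4]
    - [20,0,12.6,0,0.4]
    - [24,0,16,0,0.4]
    - [26.5,0,18,0,0.4]
    - [26.5,0,18,0,0.4]

```text
time_s: 14.4
tcp_pos: [480.0, 109.2, 83.0]
orientation: [[-1.0, -0.021, 0.0], [-0.021, 1.0, -0.0], [-0.0, -0.0, -1.0]]
ft_force: [-6.8, 0.5, 12.6]
gripper_width: 64.0
grasp_force: 41.1
```

Request:
servo_tool:
  increments:
    - [0,0,-12,0,0.4]
    - [0,0,-35,0,0.4]
    - [0,0,-65,0,0.4]
    - [0,0,-100,0,0.4]
    - [0,-15,-125,0,0.4]
    - [0,-40,-134,-1,0.4]
    - [0,-70,-134,-3,0.4]
    - [-5,-100,-134,-5,0.4]
    - [-15,-125,-134,-6.2,0.4]
    - [-30,-133,-134,-6.2,0.4]
    - [-42,-133,-134,-6.2,0.4]
    - [-45.4,-133,-134,-6.2,0.4]

```text
time_s: 15.9
tcp_pos: [530.1, -21.9, 216.3]
orientation: [[-0.992, -0.129, 0.001], [-0.129, 0.992, 0.001], [-0.001, 0.001, -1.0]]
ft_force: [-0.4, 0.0, -2.0]
gripper_width: 63.5
grasp_force: 38.1
```

Request:
servo_tool:
  increments:
    - [0,0,0,0,0.4]
    - [0,0,0,0,0.4]

```text
time_s: 16.15
tcp_pos: [528.6, -22.6, 216.1]
orientation: [[-0.992, -0.13, -0.0], [-0.13, 0.992, -0.0], [0.0, 0.0, -1.0]]
ft_force: [-0.1, 0.8, -1.7]
gripper_width: 63.8
grasp_force: 38.1
```

Run:
```python
from h import *
s=optics.calibration('scene');t=optics.calibration('top')
h=np.array([.992,.129,0]);l=np.array([-.129,.992,0]);zz=np.array([0,0,1.])
P=np.array(telemetry.get_obs()['tcp_pos'])+7*zz
A=np.radians(42);bz=-h*np.sin(A)+zz*np.cos(A); bx=h*np.cos(A)+zz*np.sin(A)
B=P-121*bz; mid=B+55*bz; 
a=[]
for n,c,cam in (('scene',s,(260,150)),('top',t,(300,110))):
    im=optics.capture(n)[:,:,::-1].copy()
    x,y=cam; b=cv2.resize(im[y:y+100,x:x+100],(400,400),interpolation=cv2.INTER_CUBIC)
    b=np.clip(b.astype(float)*1.4,0,255).astype('uint8')
    for nm,X in [('bl',B+50*l),('br',B-50*l),('tl',B+50*l+110*bz),('tr',B-50*l+110*bz),('sinkbot',B+27*bz+28.5*bx)]:
        p=proj(c,X); q=((p-[x,y])*4).astype(int); print(n,nm,p.round(1)); cv2.circle(b,tuple(int(v) for v in q),3,(0,0,255),1)
    a.append(b)
cv2.imwrite('pics/f.png',np.hstack(a)); print(mid)
```

```text
scene bl [316.6 232.9]
scene br [279.9 231.1]
scene tl [318.6 192.5]
scene tr [282.  190.9]
scene sinkbot [298.  221.9]
top bl [319. 182.]
top br [351.3 178.5]
top tl [321.2 204.3]
top tr [355.5 200.5]
top sinkbot [335.2 177.9]
[572.4535712  -16.91586042 174.00679587]
```

View pics/f.png

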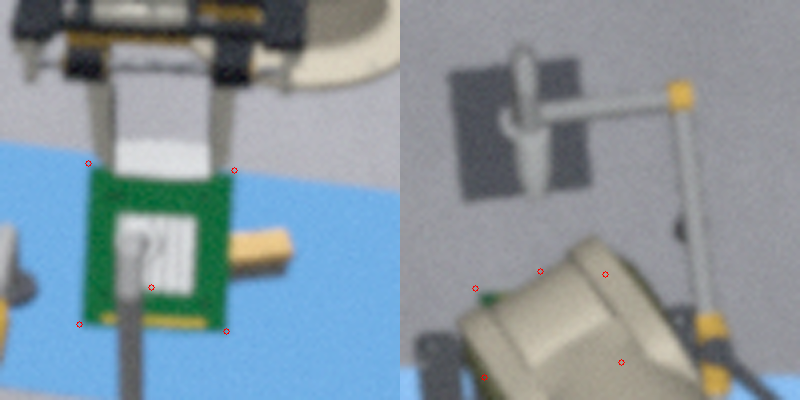

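The four panel corners match the model within a pixel or two. The sink-versus-panel centre offset is more sensitive to tilt, so I'll check the angle with it.

Run:
```python
from h import *
s=optics.calibration('scene')
h=np.array([.992,.129,0]);l=np.array([-.129,.992,0]);zz=np.array([0,0,1.])
P=np.array(telemetry.get_obs()['tcp_pos'])+7*zz
for d in (30,34,38,42,46,50):
    A=np.radians(d);bz=-h*np.sin(A)+zz*np.cos(A); bx=h*np.cos(A)+zz*np.sin(A);B=P-121*bz
    f=lambda u,v,w:(proj(s,B+u*bx+v*l+w*bz)-[260,150])*4
    rect=lambda u,v,a,b:np.mean([f(u,i*v,j) for i in(-1,1) for j in(a,b)],0)
    print(d,'bottom',f(1.5,0,0).round(1),'panelmid',rect(1.5,50,0,110).round(1),'sink front mid',rect(28.5,25,27,77).round(1),'bar topfront',f(6,0,128).round(1),'len',np.linalg.norm(f(1.5,0,110)-f(1.5,0,0)).round(1),'wid',np.linalg.norm(f(1.5,50,55)-f(1.5,-50,55)).round(1))
im=optics.capture('scene').astype(int)
b=cv2.resize(im[150:250,260:360].astype('uint8'),(400,400),interpolation=cv2.INTER_CUBIC).astype(int)
for c in (165,175,185): # columns through the sink, right of the riser
    col=b[:,c]; br=col.sum(1); gr=(col[:,1]-np.maximum(col[:,0],col[:,2]))
    print(c,[(y,int(br[y]),int(gr[y])) for y in range(130,344,6)])
```

```text
30 bottom [155.  324.4] panelmid [157.9 245.6] sink front mid [154.6 257.3] bar topfront [161.1 141.5] len 157.6 wid 145.2
34 bottom [154.  326.4] panelmid [157.4 246.6] sink front mid [154.1 255.4] bar topfront [161.2 140.8] len 159.7 wid 145.7
38 bottom [153.1 327.6] panelmid [156.9 247.2] sink front mid [153.7 253. ] bar topfront [161.2 140.2] len 161.0 wid 146.2
42 bottom [152.2 327.9] panelmid [156.4 247.2] sink front mid [153.3 250. ] bar topfront [161.3 139.6] len 161.6 wid 146.7
46 bottom [151.4 327.4] panelmid [155.9 246.8] sink front mid [153.  246.6] bar topfront [161.4 139.1] len 161.4 wid 147.3
50 bottom [150.5 326. ] panelmid [155.5 245.9] sink front mid [152.7 242.6] bar topfront [161.5 138.6] len 160.4 wid 147.8
165 [(130, 385, -4), (136, 399, -5), (142, 442, -3), (148, 469, -2), (154, 471, -2), (160, 469, -2), (166, 478, -2), (172, 459, -2), (178, 335, 6), (184, 180, 24), (190, 145, 31), (196, 135, 36), (202, 136, 33), (208, 142, 31), (214, 270, 13), (220, 393, 1), (226, 439, -2), (232, 424, -2), (238, 403, -2), (244, 399, -3), (250, 407, -1), (256, 422, -3), (262, 4
[... 672 characters left out ...]
85, 23), (304, 139, 34), (310, 145, 31), (316, 220, 17), (322, 296, -6), (328, 286, 11), (334, 334, -31), (340, 367, -38)]
185 [(130, 391, -5), (136, 402, -6), (142, 430, -2), (148, 465, -3), (154, 470, -1), (160, 474, -2), (166, 478, -2), (172, 469, 0), (178, 352, 3), (184, 190, 22), (190, 139, 31), (196, 129, 36), (202, 140, 31), (208, 147, 30), (214, 262, 17), (220, 402, 3), (226, 463, -1), (232, 467, -2), (238, 461, -1), (244, 458, -3), (250, 460, -2), (256, 457, -2), (262, 455, -3), (268, 454, -1), (274, 456, -2), (280, 449, -1), (286, 445, 1), (292, 361, 6), (298, 197, 23), (304, 139, 35), (310, 142, 32), (316, 208, 21), (322, 288, -7), (328, 285, 14), (334, 339, -29), (340, 369, -38)]
```

Tilt is about 40° and the board is placed correctly. I'll use the last picture to check the lever again.

Run:
```python
from h import *
s=optics.calibration('scene');t=optics.calibration('top');a=[]
for n,c,(x,y) in (('scene',s,(210,195)),('top',t,(360,180))):
    im=optics.capture(n)[:,:,::-1]
    b=np.clip(cv2.resize(im[y:y+50,x:x+60],(400,333),interpolation=cv2.INTER_CUBIC).astype(float)*1.4,0,255).astype('uint8')
    k=400/60
    for ang,col in ((37,(0,0,255)),(45,(0,255,0)),(53,(255,0,0))):
        A=np.radians(-82.6-ang); p=((proj(c,(561.5+88*np.cos(A),-149.5+88*np.sin(A),113))-[x,y]+.5)*k).astype(int); cv2.circle(b,tuple(int(v) for v in p),4,col,1)
    p=((proj(c,(561.5,-149.5,113))-[x,y]+.5)*k).astype(int); cv2.circle(b,tuple(int(v) for v in p),4,(255,0,255),1)
    a.append(b)
cv2.imwrite('pics/v.png',np.hstack(a)); o=telemetry.get_obs(); print(o['tcp_pos'],o['ft_force'],o['grasp_force'],o['time_s'])
```

```text
[528.8973068  -23.29707748 216.16137856] [ 0.76614987 -0.23324737 -2.32166569] 38.08180929394439 16.4
```

View pics/v.png

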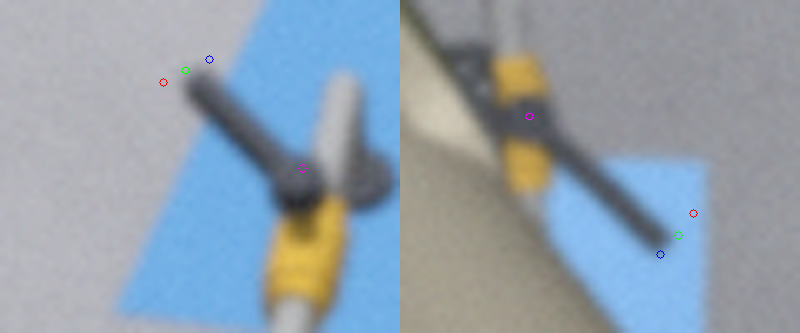

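The lever end lies between the 45° and 53° marks in both views, at about 48°, which is inside the band. The board is held still in place, so I'm handing in.

```bash
python3 -c "
from bench import r
print(r.sign_off())"
```

```text
the job is handed in; nothing more can be done
None
```

The job is handed in; no verdict came back. The valve lever reads about 48° rather than 45° because a move I mistyped nudged it (allowed range 37–53°). The heat sink board is held tilted about 40°, parts side to the nozzle and about 12 cm from its mouth.

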